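Show where the stray gate roller belongs

ROBOT

A 6-joint arm with a two-finger parallel gripper is mounted at the origin on the work surface. World frame = base frame: x ahead of the robot, y to its left, z up, the work surface at z = 0. Lengths are in m, angles in degrees, forces in N, time in s.
With the tool pointing down it reaches from about 0.25 to 0.725 m from the base axis. Payload 9.7 kg.
Tool frame: the origin (TCP) lies between the finger pads, 19 mm behind the fingertips; this is the grasp point; z points along the fingers, y is the line along which they close (so a half turn about z gives the same grasp; the last joint's range is limited). The gripper opens to 85 mm and grips with 20 to 120 N. Pads are 22 mm wide; open, the fingers measure 114 mm over their backs; the gripper's body (76 mm by 85 mm) begins 54 mm behind the grasp point. The pads swing forward as they close: fully open they stand 13 mm farther back than shut.
Start: joints at [68.64, 4.979, 10.078, 95.1, 0, 90], TCP at [0.2, 0.512, 0.25] pointing down, gripper open.
Joint ranges: [-179.16, 179.16], [-48.56, 103.87], [-65.8, 70.77], [-126.05, 130.52], [-82.76, 87.17], [-180, 180]. Speed limits (degrees/s): [127.2, 127.2, 147.25, 180, 180, 180].

INTERFACE

Orientations are given as [roll, pitch, yaw] about the fixed x, y, z axes, in that order (R = Rz(yaw) Ry(pitch) Rx(roll)).
In Python, from workcell import sensors, camera, camera_params, bot gives the robot as it stands.
- The arm moves only by the tool apply_moves, never from a script. Its argument "motion" is a list of rows, each an object with "jaw": the opening, from -1 (shut) to 1 (fully open); "xyz": the shift along the tool's x, y, z in mm, a list of three; "twist": the turn about the tool's z in rad. A call has 1 to 5 rows; each row is the pose to reach, as a shift and turn from the pose commanded when the call began, along the tool's axes at that moment; what a row does not reach only later rows make up. A row lasts 1/8 s, in which the tool goes at most 62.5 mm and 10.7 degrees, less where a joint would pass 70% of its speed; a pose out of reach is approached as far as the arm can. A call with a gripper value outside its range is refused whole. The fingers move at their own pace and stop on an object; "grip_force" is the grip in N (left out, the last holds). Time passes only in rows, so rows that repeat a pose let the fingers close. It gives the time, the measured TCP pose, the force, the opening and the grip force at its end, in the units of the state.
- sensors.get_obs(): the state, without advancing time (a new reading comes with each control period).
- camera(name): name is "side" or "top" or "wrist"; returns (picture, depth): 480x640x3 uint8, red, green, blue; 480x640 float32, m along the optical axis (not along the pixel's ray), 0 where there is no reading.
- camera_params(name): a dict with "mtx" (3x3 intrinsics, pixels), "k1" (the pictures are not rectified: a ray, as slopes to the right and down, at radius r is drawn at 1 + k1 r^2 times it, then the intrinsics apply), "rvec" (rotation vector, rad) and "tvec" (3), from world to camera coordinates, as OpenCV has them. Camera axes: x right, y down, z forward; pixel columns grow to the right and rows downward; lengths in m; the calibration is good to about 2 mm. A picture is of the moment at which its call begins: read the wrist's pose just before it. camera_params takes no time and is no camera call; for the wrist camera it gives the pose at the moment of the call.
- bot.job_done(): hands the job in; it is judged then, once.
The state is a dict: "time": time; "q": joint angles; "qd": joint speeds; "joint_efforts": joint torques, N m; "ee_pos": TCP position; "tcp_rot": TCP orientation; "wrist_force": force on the tool from outside, world axes, zero at the start; "torque": the same for the moment, N m; "opening": finger opening in m; "grasp_force": force on a finger pad.
Only numpy, scipy, OpenCV 4.12 (cv2) and the standard library are available. Lean on these libraries where they do the work, as an engineer would, in place of code of your own. Each camera call takes 0.05 s, during which the arm holds its last target. There are 200 camera calls.

TASK

A grooved gate roller has been left out, lying on the bench in front of the parts bins. Show the new helper where it belongs: point down at the middle of the loose roller with the fingertips just above it, at most a few centimetres away, and keep still there for two seconds, then point down in the same way over the middle of the bin that holds the other rollers for two seconds, and finish with the arm still pointing there. Only point: do not touch, move or pick up anything.

Things in the scene. Friction and masses are not known exactly. Their poses are not given: they have to be found in the camera images.
- roller_top (a point): the loose roller: a bare steel wheel 70 mm in diameter and 22 mm high with a V groove round its rim and a dark bearing in the middle, lying flat on the bench. The point is the centre of its upper face, 22 mm above the bench; z is up.
- bin_rollers_mouth (a point): fixed dark green plastic picking bin, 160 mm (x) by 100 mm (y), 75 mm high, its low 40 mm front on the +x side, away from the robot; it holds a heap of five grooved steel rollers like the loose one, topmost about 75 mm above the bench. The point: centre of its mouth, level with the rim, 75 mm above the bench; z up, x along the bin to its low front.
- bin_balls_mouth (a point): fixed dark green plastic picking bin, 160 mm (x) by 100 mm (y), 75 mm high, its low 40 mm front on the +x side, away from the robot; it holds three steel ball post caps, the highest about 76 mm above the bench. The point: centre of its mouth, level with the rim, 75 mm above the bench; z up, x along the bin to its low front.
- bin_brackets_mouth (a point): fixed dark green plastic picking bin, 160 mm (x) by 100 mm (y), 75 mm high, its low 40 mm front on the +x side, away from the robot; it holds steel angle brackets, the highest about 80 mm above the bench. The point: centre of its mouth, level with the rim, 75 mm above the bench; z up, x along the bin to its low front.
- ball_cap: a loose steel ball post cap standing on the bench: a 60 mm ball on a 60 mm round foot, 70 mm high. Origin at the centre of its underside, z up.
- bracket: a loose steel angle bracket standing on the bench: foot plate 60 mm (x) by 50 mm (y), 5 mm thick, with an upright plate 60 mm high along its +x edge. Origin at the centre of its underside, z up.
Not all that is in view belongs to the job. Leave any blue or green look-alike of the part that bears roller_top alone.

How it is judged:
By the outcome, as a careful person would: the job done as asked, in the order asked, and still so for the second after the job is handed in, with the robot touching nothing.
It also fails if it takes over 42 s, if anything falls off the work surface, if the arm or the gripper's body presses on something with over 40 N, if the wrist force passes 120 N, or if a joint passes its speed limit or range.

## Working session

There is one attempt and no reset: what is moved stays moved. The work goes in short steps, Python scripts to look and compute and a tool call to move; the robot and the scene stay as the last step left them, time stands still between calls to the robot, and variables do not carry over. Pictures are saved under pics/ and viewed, at most 10 in all, crops included, and the job is handed in when it is done.

Besides the shell and the picture viewer there is one more tool, called after ">>>" as name(argument=value, ...) on one line, values as JSON. apply_moves: Moves the arm, as the interface text tells. Its arguments: {"type":"object","properties":{"motion":{"type":"array","items":{"type":"object","properties":{"jaw":{"type":"number"},"xyz":{"type":"array","items":{"type":"number"}},"twist":{"type":"number"}}}},"grip_force":{"type":"number"}},"required":["motion"]}

```bash
mkdir -p pics; cat > h.py <<'E'
import numpy as np, cv2
from workcell import sensors, camera, camera_params, bot
def world(p,d,u,v,z=None):
    # world point of pixel from depth, or on plane z
    K=np.array(p["mtx"]);q=np.array([(u-K[0,2])/K[0,0],(v-K[1,2])/K[1,1]]);s=q.copy()
    for _ in range(20): s=q/(1+p["k1"]*(s@s))
    r=np.append(s,1);R=cv2.Rodrigues(np.array(p["rvec"],float))[0];t=np.array(p["tvec"],float).ravel()
    if z is None: return R.T@(r*d[int(v),int(u)]-t)
    o=-R.T@t;w=R.T@r
    return o+w*(z-o[2])/w[2]
E
python3 - <<'E'
from h import *
for n in("top","side"):
    p=camera_params(n);im,d=camera(n);cv2.imwrite(f"pics/{n}.png",im[:,:,::-1]);np.savez(f"{n}.npz",im=im,d=d)
    print(n,p)
o=sensors.get_obs();print(o["time"],o["ee_pos"],o["tcp_rot"],o["opening"])
E
```

```text
top {'mtx': array([[433.69871646,   0.        , 322.48196439],
       [  0.        , 433.69871646, 239.41966428],
       [  0.        ,   0.        ,   1.        ]]), 'k1': 0.034600729756208974, 'rvec': array([ 2.09347044, -2.15856723,  0.19534711]), 'tvec': array([-0.02908537,  0.6023955 ,  0.70870586])}
side {'mtx': array([[473.19362933,   0.        , 328.2505679 ],
       [  0.        , 473.19362933, 236.32649543],
       [  0.        ,   0.        ,   1.        ]]), 'k1': 0.013874206763597671, 'rvec': array([ 0.1276337 , -2.72953084,  1.41244845]), 'tvec': array([0.59227099, 0.09607015, 0.66653486])}
0.1 [0.20027434 0.51206215 0.2493716 ] [-1.79935304e+02 -1.31126967e-03  1.58637383e+02] 0.08530161652216829
```

View pics/top.png

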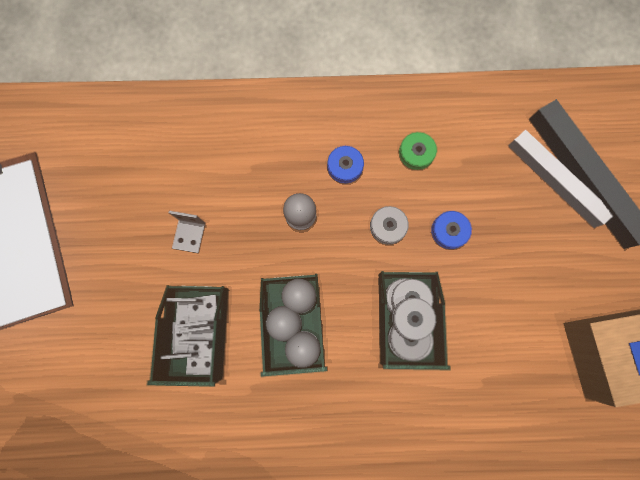

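View pics/side.png

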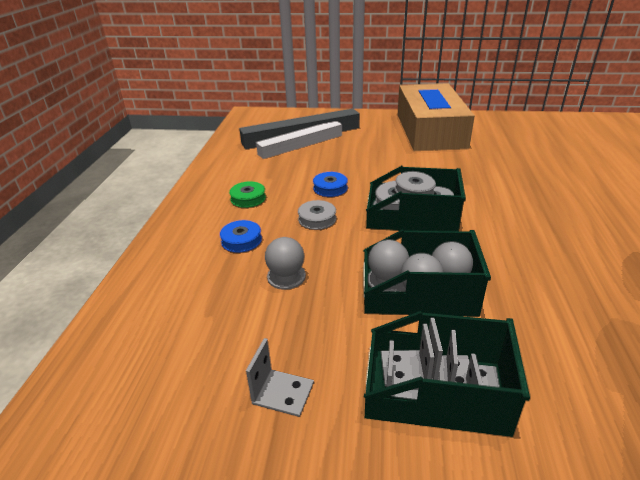

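The top view shows four loose rollers: grey at (389,225), blue at (346,163) and (452,230), and green at (419,150). The rollers in the bin are around (413,320). The bare steel one at (389,225) fits the description. The other grey things are the ball cap at (300,211) and the bracket at (187,232). The roller bin is the right-hand one, with its mouth around (413,320).

```bash
python3 - <<'E'
from h import *
p=camera_params("top");f=np.load("top.npz");im,d=f["im"],f["d"]
def cloud(u0,u1,v0,v1):
    return np.array([[*world(p,d,u,v),u,v] for v in range(v0,v1) for u in range(u0,u1) if d[v,u]>0])
c=cloud(362,418,198,252);t=c[(c[:,2]>.015)&(c[:,2]<.03)]
(x,y),r=cv2.minEnclosingCircle(t[:,:2].astype(np.float32));print("roller",x,y,r,t[:,:3].mean(0),np.median(t[:,2]))
b=cloud(368,460,262,380)
dark=np.array([im[int(v),int(u)].max()<75 for u,v in b[:,3:]])
w=b[dark&(b[:,2]>.064)&(b[:,2]<.09)]
rc=cv2.minAreaRect(w[:,:2].astype(np.float32));print("rim",rc,w[:,:3].min(0),w[:,:3].max(0))
w=b[dark&(b[:,2]>.03)];print("walls",cv2.minAreaRect(w[:,:2].astype(np.float32)))
print("heap top",b[~dark][:,2].max())
for u,v in((380,273),(438,272),(447,367),(382,367)): print(u,v,world(p,d,u,v,.075 if v>300 else .04))
cv2.imwrite("pics/crop.png",cv2.resize(im[190:385,330:490,::-1],None,fx=3,fy=3,interpolation=cv2.INTER_CUBIC))
E
```

```text
roller 0.6330306529998779 -0.17220108211040497 0.03492329642176628 [ 0.63222947 -0.17169715  0.02174031] 0.021712231580639167
rim ((0.44598424434661865, -0.19310984015464783), (0.10162732005119324, 0.1222621276974678), 86.96514892578125) [ 0.38438202 -0.24622251  0.06401175] [ 0.50882408 -0.13913097  0.08029231]
walls ((0.46143704652786255, -0.19396404922008514), (0.10161513090133667, 0.15783193707466125), 86.93450927734375)
heap top 0.07920730872041667
380 273 [ 0.54048216 -0.14744012  0.04      ]
438 272 [ 0.53922659 -0.2497282   0.04      ]
447 367 [ 0.38175526 -0.24222405  0.075     ]
382 367 [ 0.38449757 -0.13741992  0.075     ]
```

View pics/crop.png

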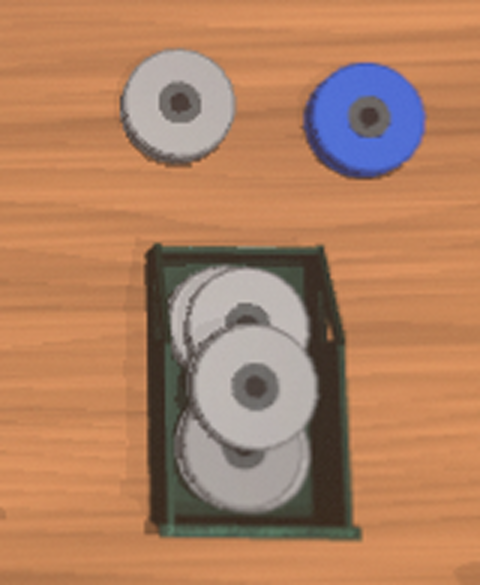

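The crop confirms it: the bare steel roller with the dark bearing is beside its blue look-alike, and the bin below them holds the steel rollers. In world coordinates the roller is at (0.633, -0.172) and the bin mouth at (0.461, -0.194). I'll shut the gripper and move across high up.

>>> apply_moves(motion=[{"xyz":[-44,-33,0],"twist":0.17,"jaw":-1},{"xyz":[-88,-65,0],"twist":0.34,"jaw":-1},{"xyz":[-132,-98,0],"twist":0.51,"jaw":-1},{"xyz":[-176,-130,0],"twist":0.68,"jaw":-1},{"xyz":[-220,-163,0],"twist":0.85,"jaw":-1}])

```text
time: 0.72
ee_pos: [0.3464, 0.2787, 0.2497]
tcp_rot: [-180.0, 0.0, 109.6]
wrist_force: [-0.2, 0.8, 0.1]
opening: -0.0001
grasp_force: 0.0
```

```bash
cat > go.py <<'E'
from h import *
from scipy.spatial.transform import Rotation as Ro
o=sensors.get_obs();R=Ro.from_euler("xyz",o["tcp_rot"],degrees=True)
print(o["time"],o["ee_pos"],o["tcp_rot"],o["q"],o["opening"])
for n,t in(("roller",[.633,-.172,.062]),("bin",[.461,-.194,.115])): print(n,(R.inv().apply(np.array(t)-o["ee_pos"])*1000).round(1))
E
python3 go.py
```

```text
0.725 [0.34637115 0.27870035 0.24972616] [-1.79990926e+02  5.59501780e-03  1.09636868e+02] [ 3.88225513e+01 -9.35344291e+00 -3.83635339e+00  9.55274982e+01
 -2.30226935e-03  1.09185684e+02] -6.179832830002972e-05
roller [-520.8  118.5  187.8]
bin [-483.7  -50.9  134.8]
```

>>> apply_moves(motion=[{"xyz":[-55,12,0]},{"xyz":[-110,25,0]},{"xyz":[-165,37,0]},{"xyz":[-220,50,0]},{"xyz":[-275,62,0]}])

```text
validation failed for argument at $.mo...
```

```bash
python3 go.py
```

```text
0.725 [0.34637115 0.27870035 0.24972616] [-1.79990926e+02  5.59501780e-03  1.09636868e+02] [ 3.88225513e+01 -9.35344291e+00 -3.83635339e+00  9.55274982e+01
 -2.30226935e-03  1.09185684e+02] -6.179832830002972e-05
roller [-520.8  118.5  187.8]
bin [-483.7  -50.9  134.8]
```

All row fields are required.

>>> apply_moves(motion=[{"xyz":[-55,12,0],"twist":0,"jaw":-1},{"xyz":[-110,25,0],"twist":0,"jaw":-1},{"xyz":[-165,37,0],"twist":0,"jaw":-1},{"xyz":[-220,50,0],"twist":0,"jaw":-1},{"xyz":[-275,62,0],"twist":0,"jaw":-1}])

```text
time: 1.35
ee_pos: [0.4986, 0.0411, 0.2497]
tcp_rot: [-180.0, -0.0, 109.9]
wrist_force: [0.2, 1.3, 0.4]
opening: -0.0003
grasp_force: 0.0
```

```bash
python3 go.py
```

```text
1.35 [0.49856994 0.0410708  0.24974949] [-1.79991724e+02 -6.90713495e-03  1.09927042e+02] [ 4.70684171e+00 -1.83645649e+00  3.08393817e+00  9.49301941e+01
  4.49205717e-03  7.47797984e+01] -0.00025776827215484815
roller [-246.2   53.8  187.7]
bin [-208.2 -115.4  134.7]
```

>>> apply_moves(motion=[{"xyz":[-50,11,0],"twist":0,"jaw":-1},{"xyz":[-100,22,15],"twist":0,"jaw":-1},{"xyz":[-150,33,40],"twist":0,"jaw":-1},{"xyz":[-200,44,70],"twist":0,"jaw":-1},{"xyz":[-240,52,100],"twist":0,"jaw":-1}])

```text
time: 1.98
ee_pos: [0.6292, -0.1668, 0.1483]
tcp_rot: [-180.0, -0.0, 109.9]
wrist_force: [0.6, 0.3, -0.9]
opening: 0.0001
grasp_force: 0.0
```

>>> apply_moves(motion=[{"xyz":[0,0,0],"twist":0,"jaw":-1},{"xyz":[0,0,0],"twist":0,"jaw":-1}])

```text
time: 2.22
ee_pos: [0.6284, -0.1647, 0.15]
tcp_rot: [-180.0, -0.0, 109.9]
wrist_force: [0.2, -0.1, 0.6]
opening: -0.0004
grasp_force: 0.0
```

```bash
python3 go.py; python3 - <<'E'
from h import *
im,d=camera("wrist");cv2.imwrite("pics/w1.png",im[:,:,::-1]);p=camera_params("wrist")
pts=np.array([world(p,d,u,v) for v in range(0,480,2) for u in range(0,640,2) if d[v,u]>0])
t=pts[(abs(pts[:,2]-.022)<.004)&(np.hypot(pts[:,0]-.633,pts[:,1]+.172)<.05)]
print(len(t));
if len(t): print(cv2.minEnclosingCircle(t[:,:2].astype(np.float32)))
E
```

```text
2.225 [ 0.62838549 -0.16473423  0.14996435] [-1.79970965e+02 -3.38646583e-02  1.09927427e+02] [-1.46944568e+01  1.80082183e+01  1.41428057e+01  8.61777216e+01
  1.13711864e-02  5.53781030e+01] -0.0004027020559652201
roller [-8.5  1.9 88. ]
bin [  29.5 -167.3   35.1]
1718
((0.6348015666007996, -0.17210689187049866), 0.034986574202775955)
```

View pics/w1.png

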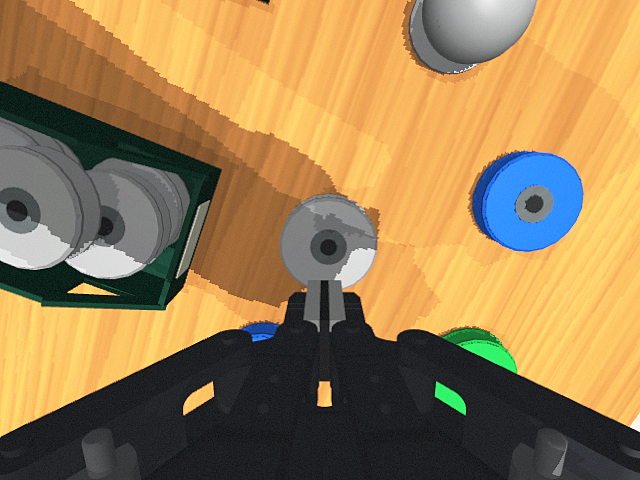

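The wrist view shows the bare roller centred at (328,247), just past the fingertips and clear of everything else. The wrist camera puts it at (0.634, -0.172), which agrees with the top view. I'll go down to point and hold there for more than 2 s.

>>> apply_moves(motion=[{"xyz":[-9,3,30],"twist":0,"jaw":-1},{"xyz":[-9,3,60],"twist":0,"jaw":-1},{"xyz":[-9,3,80],"twist":0,"jaw":-1},{"xyz":[-9,3,87],"twist":0,"jaw":-1},{"xyz":[-9,3,87],"twist":0,"jaw":-1}])

```text
time: 2.9
ee_pos: [0.6347, -0.1721, 0.0637]
tcp_rot: [180.0, 0.0, 110.0]
wrist_force: [-0.6, -0.0, 0.6]
opening: -0.0001
grasp_force: 0.0
```

>>> apply_moves(motion=[{"xyz":[0,0,0],"twist":0,"jaw":-1},{"xyz":[0,0,0],"twist":0,"jaw":-1},{"xyz":[0,0,0],"twist":0,"jaw":-1},{"xyz":[0,0,0],"twist":0,"jaw":-1},{"xyz":[0,0,0],"twist":0,"jaw":-1}])

```text
time: 3.52
ee_pos: [0.6345, -0.1725, 0.063]
tcp_rot: [-180.0, -0.0, 109.9]
wrist_force: [-0.3, 0.5, -0.3]
opening: 0.0001
grasp_force: 0.0
```

```bash
python3 go.py; python3 - <<'E'
from h import *
im,d=camera("side");cv2.imwrite("pics/s2.png",cv2.resize(im[90:330,200:520,::-1],None,fx=2,fy=2))
E
```

```text
3.525 [ 0.63450584 -0.17245508  0.06298934] [-1.79998952e+02 -1.49486078e-03  1.09934652e+02] [-1.52056036e+01  2.00238902e+01  7.07009914e+00  7.70479263e+01
  6.19276598e-04  5.48597444e+01] 5.094118478715832e-05
roller [ 0.9 -1.3  1. ]
bin [  38.9 -170.5  -52. ]
```

View pics/s2.png

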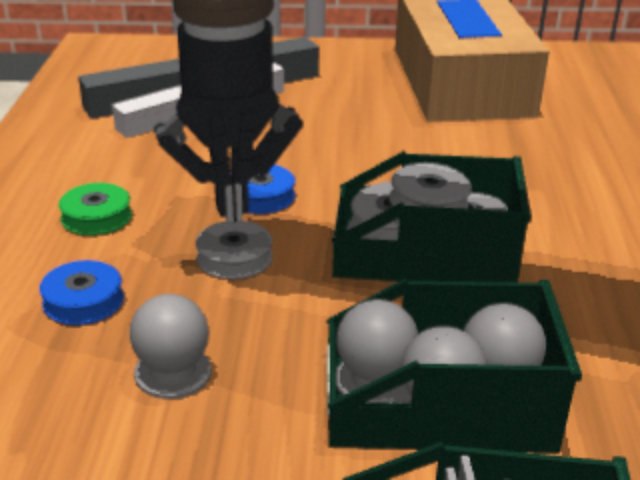

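The side view shows the fingertips at crop pixel (233,220), a small gap above the bearing at (233,238), and nothing is touched. I'll hold here.

>>> apply_moves(motion=[{"xyz":[0,0,0],"twist":0,"jaw":-1},{"xyz":[0,0,0],"twist":0,"jaw":-1},{"xyz":[0,0,0],"twist":0,"jaw":-1},{"xyz":[0,0,0],"twist":0,"jaw":-1},{"xyz":[0,0,0],"twist":0,"jaw":-1}])

```text
time: 4.2
ee_pos: [0.6345, -0.1724, 0.063]
tcp_rot: [-180.0, -0.0, 109.9]
wrist_force: [-0.6, -1.2, -0.1]
opening: 0.0001
grasp_force: 0.0
```

>>> apply_moves(motion=[{"xyz":[0,0,0],"twist":0,"jaw":-1},{"xyz":[0,0,0],"twist":0,"jaw":-1},{"xyz":[0,0,0],"twist":0,"jaw":-1},{"xyz":[0,0,0],"twist":0,"jaw":-1},{"xyz":[0,0,0],"twist":0,"jaw":-1}])

```text
time: 4.82
ee_pos: [0.6345, -0.1724, 0.063]
tcp_rot: [-180.0, -0.0, 109.9]
wrist_force: [0.0, 0.4, 0.7]
opening: -0.0001
grasp_force: 0.0
```

>>> apply_moves(motion=[{"xyz":[0,0,0],"twist":0,"jaw":-1},{"xyz":[0,0,0],"twist":0,"jaw":-1},{"xyz":[0,0,0],"twist":0,"jaw":-1},{"xyz":[0,0,0],"twist":0,"jaw":-1},{"xyz":[0,0,0],"twist":0,"jaw":-1}])

```text
time: 5.45
ee_pos: [0.6345, -0.1724, 0.063]
tcp_rot: [180.0, 0.0, 109.9]
wrist_force: [-0.3, 0.4, 0.4]
opening: -0.0002
grasp_force: 0.0
```

>>> apply_moves(motion=[{"xyz":[0,0,0],"twist":0,"jaw":-1},{"xyz":[0,0,0],"twist":0,"jaw":-1},{"xyz":[0,0,0],"twist":0,"jaw":-1},{"xyz":[0,0,0],"twist":0,"jaw":-1},{"xyz":[0,0,0],"twist":0,"jaw":-1}])

```text
time: 6.08
ee_pos: [0.6345, -0.1724, 0.063]
tcp_rot: [-180.0, -0.0, 109.9]
wrist_force: [0.3, 0.2, -0.2]
opening: 0.0002
grasp_force: 0.0
```

>>> apply_moves(motion=[{"xyz":[0,0,-50],"twist":0,"jaw":-1},{"xyz":[0,0,-100],"twist":0,"jaw":-1},{"xyz":[13,-57,-100],"twist":0,"jaw":-1},{"xyz":[26,-114,-100],"twist":0,"jaw":-1},{"xyz":[39,-170,-90],"twist":0,"jaw":-1}])

```text
time: 6.7
ee_pos: [0.4601, -0.1939, 0.1535]
tcp_rot: [179.9, 0.1, 110.0]
wrist_force: [-0.5, 0.2, 1.3]
opening: -0.0002
grasp_force: 0.0
```

>>> apply_moves(motion=[{"xyz":[0,0,0],"twist":0,"jaw":-1},{"xyz":[0,0,0],"twist":0,"jaw":-1}])

```text
time: 6.95
ee_pos: [0.4619, -0.1939, 0.1537]
tcp_rot: [179.9, 0.1, 109.9]
wrist_force: [-0.3, -0.1, -0.2]
opening: -0.0001
grasp_force: 0.0
```

```bash
python3 go.py
```

```text
6.95 [ 0.46186551 -0.1939423   0.15365647] [1.79920573e+02 6.11286069e-02 1.09915663e+02] [-2.27828109e+01 -2.67546307e+00 -8.35128614e+00  8.42243497e+01
  8.93728687e-03  4.73014912e+01] -6.6313674671127e-05
roller [-37.6 168.2  91.9]
bin [ 0.3 -0.9 38.7]
```

>>> apply_moves(motion=[{"xyz":[0,-1,15],"twist":0,"jaw":-1},{"xyz":[0,-1,28],"twist":0,"jaw":-1},{"xyz":[0,-1,37],"twist":0,"jaw":-1},{"xyz":[0,-1,37],"twist":0,"jaw":-1},{"xyz":[0,-1,37],"twist":0,"jaw":-1}])

```text
time: 7.58
ee_pos: [0.4606, -0.1941, 0.1162]
tcp_rot: [180.0, 0.0, 109.9]
wrist_force: [1.4, -0.5, 0.1]
opening: 0.0002
grasp_force: 0.0
```

>>> apply_moves(motion=[{"xyz":[0,0,0],"twist":0,"jaw":-1},{"xyz":[0,0,0],"twist":0,"jaw":-1},{"xyz":[0,0,0],"twist":0,"jaw":-1},{"xyz":[0,0,0],"twist":0,"jaw":-1},{"xyz":[0,0,0],"twist":0,"jaw":-1}])

```text
time: 8.2
ee_pos: [0.4605, -0.1941, 0.116]
tcp_rot: [180.0, 0.0, 109.9]
wrist_force: [0.2, -0.1, -0.5]
opening: -0.0001
grasp_force: 0.0
```

>>> apply_moves(motion=[{"xyz":[0,0,0],"twist":0,"jaw":-1},{"xyz":[0,0,0],"twist":0,"jaw":-1},{"xyz":[0,0,0],"twist":0,"jaw":-1},{"xyz":[0,0,0],"twist":0,"jaw":-1},{"xyz":[0,0,0],"twist":0,"jaw":-1}])

```text
time: 8.82
ee_pos: [0.4605, -0.194, 0.116]
tcp_rot: [180.0, -0.0, 109.9]
wrist_force: [-0.1, 0.7, 0.5]
opening: 0.0001
grasp_force: 0.0
```

>>> apply_moves(motion=[{"xyz":[0,0,0],"twist":0,"jaw":-1},{"xyz":[0,0,0],"twist":0,"jaw":-1},{"xyz":[0,0,0],"twist":0,"jaw":-1},{"xyz":[0,0,0],"twist":0,"jaw":-1},{"xyz":[0,0,0],"twist":0,"jaw":-1}])

```text
time: 9.45
ee_pos: [0.4605, -0.1941, 0.116]
tcp_rot: [180.0, 0.0, 109.9]
wrist_force: [-0.2, -0.1, -0.2]
opening: -0.0
grasp_force: 0.0
```

>>> apply_moves(motion=[{"xyz":[0,0,0],"twist":0,"jaw":-1},{"xyz":[0,0,0],"twist":0,"jaw":-1},{"xyz":[0,0,0],"twist":0,"jaw":-1},{"xyz":[0,0,0],"twist":0,"jaw":-1},{"xyz":[0,0,0],"twist":0,"jaw":-1}])

```text
time: 10.07
ee_pos: [0.4605, -0.194, 0.116]
tcp_rot: [180.0, 0.0, 109.9]
wrist_force: [-0.1, 0.2, 0.3]
opening: 0.0001
grasp_force: 0.0
```

```bash
python3 go.py; python3 - <<'E'
from h import *
im,d=camera("side");cv2.imwrite("pics/s3.png",cv2.resize(im[90:330,200:520,::-1],None,fx=2,fy=2))
E
```

```text
10.075 [ 0.46047287 -0.19404805  0.11599119] [1.79999631e+02 1.06476590e-03 1.09939953e+02] [-2.28507807e+01 -2.40790998e+00 -1.22529193e+01  8.01539967e+01
 -5.30810145e-04  4.72092667e+01] 0.00013270274059133745
roller [-38.1 169.7  54. ]
bin [-0.1  0.5  1. ]
```

View pics/s3.png

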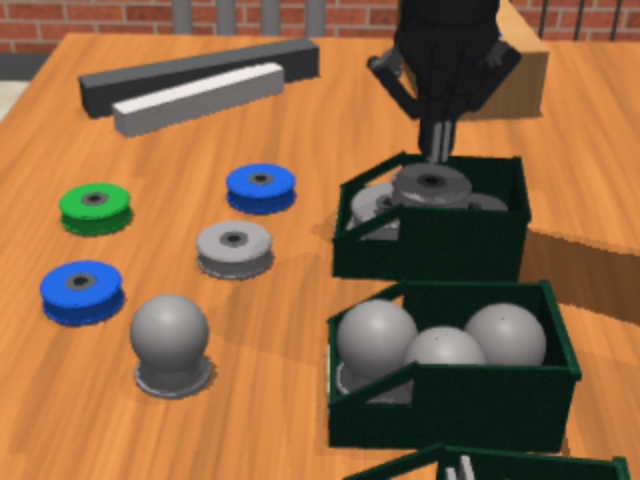

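The fingertips, at crop pixel (435,160), hover just above the heap in the roller bin, whose top bearing is at (432,181). Nothing has moved, and the arm has held still for over 2 s.

```bash
python3 -c "
from workcell import bot
print(bot.job_done())"
```

```text
the job is handed in; nothing more can be done
None
```

The arm pointed at the bare steel roller and then at the middle of the roller bin, holding still over 2 s at each about 2 cm above; I handed the job in at about 10 s with the arm still over the bin and nothing touched (no verdict came back).

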